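# Load two sensors into the tilted feeder rail

### The job

Load both grey sensors into the tilted feeder rail tube through its upper mouth, steel nose first and lamp face up, so that they slide down and lie one behind the other against the bottom stop. The sensor in the white plastic nest can only be lifted out by its two ends: lay it flat on the bare desk clear of the nest, let go, and take it again by its sides to load it. Leave the brass weight, the white tape roll and the profile offcut where they are.

Things in the scene. Friction and masses are not known exactly. Their poses are not given: they have to be found in the camera images.
- sensor_a: grey plastic sensor block 44 x 24 wide x 20 mm high, 45 g, a round steel nose (12 diameter, 8 long, axis 10 above the underside) on one end: 52 in all. White lamp dot on top. Origin: centre of the block's underside; nose along -x, tail face at x = +22, z up. Starts flat on the desk, lamp up, nose somewhere from straight towards the robot to sideways; its place is free desk once it is gone.
- sensor_b: grey plastic sensor block 44 x 24 wide x 20 mm high, 45 g, a round steel nose (12 diameter, 8 long, axis 10 above the underside) on one end: 52 in all. White lamp dot on top. Origin: centre of the block's underside; nose along -x, tail face at x = +22, z up. It starts in the nest, lamp up, nose along the nest's -x.
- sensor_a_nose (a point): centre of the front face of the steel nose (x = -30) of sensor_a, 10 above its underside
- sensor_a_tail (a point): centre of the tail face (x = +22) of sensor_a, 10 above its underside
- sensor_b_nose (a point): centre of the front face of the steel nose (x = -30) of sensor_b, 10 above its underside
- sensor_b_tail (a point): centre of the tail face (x = +22) of sensor_b, 10 above its underside
- nest: fixed white plastic block open at both ends: base plate 62 (x) x 60 x 6 mm thick; on it two walls 32 long (x, centred), 8 thick, 28 apart, tops 32 above the desk. Origin: centre of the underside, on the desk. The sensor lies along x on the plate (6 above the desk), standing out past both wall ends; the walls rise 6 above its top, so its sides cannot be gripped there.
- rail: fixed aluminium tube tilted 30 degrees. Origin: trough floor at the face of the bottom stop, 24 above the desk; x uphill along the floor, y across, z square to the floor. Closed tube from x = 0 to 116 mm, inside 27 wide, 23 high, outside 35 wide, top at z = 26 (9 wide slot in it). The floor is slippery (friction about 0.14): a sensor let go on it slides down by itself.
- rail_mouth (a point): middle of the trough floor where the closed tube begins (rail x = 116 mm); small flared guides stand out from the mouth to x = 125, 39 wide outside, up to z = 29
- rail_lip (a point): middle of the uphill end of the open lip (rail x = 152 mm), which continues the trough floor above the mouth; its edges are only 5 high and 29 to 31 apart, so fingers can hold a sensor by its sides above them
- brass_weight: bystander: brass laboratory weight, 38 mm diameter, 45 mm high, origin under its centre; leave alone
- tape_roll: bystander: white roll of seal tape lying flat, 52 mm diameter, 15 mm high, origin under its centre; leave alone
- offcut: bystander: aluminium T-slot profile offcut 38 x 101 (y) x 38 mm, origin under its centre; leave alone
Mind the look-alikes: they are no part of the job. What is shaped like the sensor_a but brown or turquoise is not meant.

How it is judged:
By the outcome, as a careful person would: the job done as asked, in the order asked, and still so for the second after the job is handed in, with the robot touching nothing.
It also fails if it takes over 72 s, if anything falls off the work surface, if the arm or the gripper's body presses on something with over 40 N, if the wrist force passes 120 N, or if a joint passes its speed limit or range.

### The arm

A 6-joint arm with a two-finger parallel gripper is mounted at the origin on a cart in front of the work surface, level with it; the furniture and walls round the work are solid. World frame = base frame: x ahead of the robot, y to its left, z up, the work surface at z = 0. Lengths are in m, angles in degrees, forces in N, time in s.
With the tool pointing down it reaches from about 0.4 to 0.825 m from the base axis. Payload 7 kg.
Tool frame: the origin (TCP) lies midway between the tips of the shut fingers; the grasp point (between the pads) lies 19 mm behind it (hold_point_z is the distance from the TCP to the grasp point, in m); z points along the fingers, y is the line along which they close (so a half turn about z gives the same grasp; the last joint's range is limited). The gripper opens to 88 mm and grips with 3 to 60 N. Pads are 19 mm wide; open, the fingers measure 130 mm over their backs; the gripper's body (78 mm by 193 mm) begins 47 mm behind the grasp point.
Start: joints at [93.111, 20.546, 0.682, 0, -70.136, -16.507], TCP at [0.156, 0.657, 0.188] pointing down, gripper open.
Joint ranges: [-176.03, 176.03], [-82.01, 121.73], [-58.28, 71.71], [-173.87, 95.51], [-174.79, -0.11], [-173.66, 173.66]. Speed limits (degrees/s): [136.94, 136.94, 172.46, 180, 180, 180].

### API

Orientations are given as [roll, pitch, yaw] about the fixed x, y, z axes, in that order (R = Rz(yaw) Ry(pitch) Rx(roll)).
In Python, from plant import get_state, capture, close_job, hold_point_z gives the robot as it stands.
- The arm moves only by the shell command python3 -m inch 'ROWS' [FORCE]. ROWS is text: rows parted by semicolons, each of 5 numbers parted by spaces: the shift along the tool's x, y, z normalised to -1 to 1, where 1 is 0.15 m, then the turn about the tool's z normalised to -1 to 1, where 1 is 360 degrees, then the opening, from 0 (shut) to 1 (fully open). In form: tx ty tz spin grip; .... A call has exactly 8 rows; each row shifts and turns the commanded pose from where the row before left it, along the tool's axes as they then stand; what a row does not reach is not made up. A row lasts 1/8 s, in which the tool goes at most 62.5 mm and 10.7 degrees, less where a joint would pass 70% of its speed; a pose out of reach is approached as far as the arm can. A call with a number of a shift or a turn outside -1 to 1 is refused whole. A call with a gripper value outside its range is refused whole. The fingers move at their own pace and stop on an object; FORCE is the grip in N (left out, the last holds). Time passes only in rows, so rows that do not move let the fingers close, or fill a call up. It gives the time, the measured TCP pose, the force, the opening and the grip force at its end, in the units of the state.
- get_state(): the state, without advancing time (a new reading comes with each control period).
- capture(name): name is "scene" or "top" or "wrist"; returns a dict with "color" (420x560x3 uint8, blue, green, red), "mtx" (3x3 intrinsics, pixels), "dist_coeffs" ([k1, k2, p1, p2, k3] as OpenCV has them; the pictures are not rectified), "R" (3x3) and "t" (3): a world point X has camera coordinates R X + t. Camera axes: x right, y down, z forward; pixel columns grow to the right and rows downward; lengths in m; the calibration is good to about 2 mm. A picture is of the moment at which its call begins. There is no depth.
- close_job(): hands the job in; it is judged then, once.
The state is a dict: "time_s": time; "joints": joint angles; "qd": joint speeds; "joint_torque": joint torques, N m; "tcp_pos": TCP position; "eef_rot": TCP orientation; "contact_force": force on the tool from outside, world axes, zero at the start; "moment": the same for the moment, N m; "gripper_width": finger opening in m; "gripper_force": force on a finger pad.
Only numpy, scipy, OpenCV 4.12 (cv2) and the standard library are available. Lean on these libraries where they do the work, as an engineer would, in place of code of your own. Each camera call takes 0.05 s, during which the arm holds its last target. There are 200 camera calls.

## Working session

There is one attempt and no reset: what is moved stays moved. The work goes in short steps, Python scripts to look and compute and a shell command to move; the robot and the scene stay as the last step left them, time stands still between calls to the robot, and variables do not carry over. Pictures are saved under pics/ and viewed, at most 10 in all, crops included, and the job is handed in when it is done.

```bash
ls; mkdir -p pics; python3 - <<'E'
from plant import *
import cv2
s=get_state();print({k:s[k] for k in('time_s','tcp_pos','eef_rot','gripper_width','contact_force')},hold_point_z)
for n in("scene","top"):
    c=capture(n);cv2.imwrite(f"pics/{n}0.png",c["color"]);print(n,c["mtx"],c["dist_coeffs"],c["R"],c["t"])
E
```

```text
pics
{'time_s': 0.0, 'tcp_pos': array([0.15628172, 0.65608787, 0.18731688]), 'eef_rot': array([ 1.79905989e+02, -7.30417689e-03, -1.34028060e+01]), 'gripper_width': 0.0877550030004356, 'contact_force': array([ 1.20461486,  0.26752806, -0.4796486 ])} 0.0188
scene [[418.1991356    0.         274.77935519]
 [  0.         418.1991356  215.39377308]
 [  0.           0.           1.        ]] [-0.10401902  0.          0.          0.          0.        ] [[ 0.52713642 -0.84964554  0.01515416]
 [-0.60776537 -0.3894132  -0.69208281]
 [ 0.5939263   0.35561188 -0.72165901]] [-0.2177234   0.42079964  0.7281281 ]
top [[535.12111656   0.         283.21111924]
 [  0.         535.12111656 206.9279755 ]
 [  0.           0.           1.        ]] [-0.15370658  0.          0.          0.          0.        ] [[-0.02122983 -0.99976121  0.00517937]
 [-0.97965043  0.01976803 -0.19973546]
 [ 0.19958538 -0.00931432 -0.97983617]] [0.09821136 0.53269912 1.00056478]
```

View pics/top0.png

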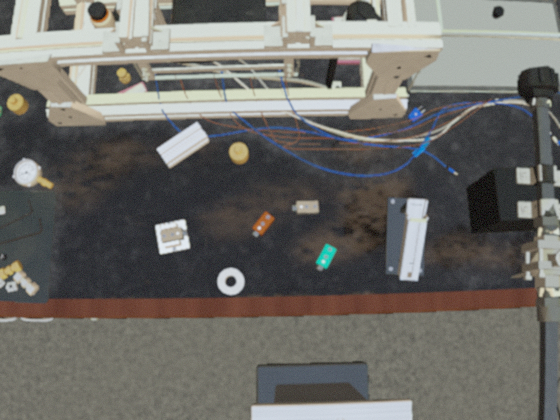

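View pics/scene0.png

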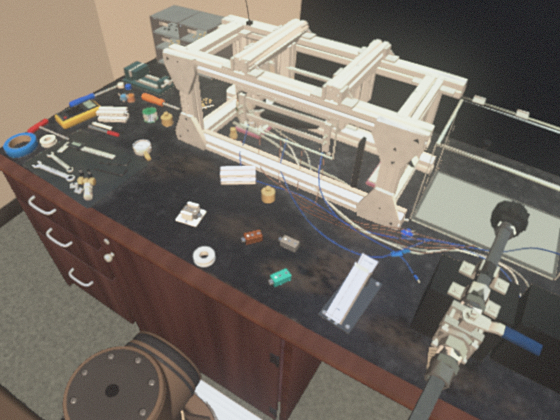

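The top picture shows the grey block at (307,207), brown (263,223) and turquoise (326,256) look-alikes, and the nest with its grey block at (173,236). The tape is at (231,281), the weight at (239,152), the offcut at (183,145) and the rail at (414,240). The scene view agrees: grey (289,242), brown (252,237), turquoise (280,277), nest (191,213), rail (350,290).

Candidates for sensor_a: grey (307,207), brown (263,223) and turquoise (326,256) in top. By the description it is the grey one; sensor_b is the grey block in the nest at (173,236).

```bash
cat > h.py <<'E'
import numpy as np,cv2
from plant import *
def ray(c,uv):
    n=cv2.undistortPoints(np.array([[uv]],float),c["mtx"],c["dist_coeffs"])[0,0]
    d=c["R"].T@np.array([n[0],n[1],1]);return -c["R"].T@c["t"],d
def atz(c,uv,z):
    o,d=ray(c,uv);return o+d*(z-o[2])/d[2]
def proj(c,X):
    return cv2.projectPoints(np.atleast_2d(X).astype(float),cv2.Rodrigues(c["R"])[0],c["t"],c["mtx"],c["dist_coeffs"])[0][:,0]
def crop(c,x0,y0,x1,y1,s):
    return cv2.resize(c["color"][y0:y1,x0:x1],None,fx=s,fy=s,interpolation=cv2.INTER_CUBIC)
def tile(ims,W=800,H=600):
    m=np.zeros((H,W,3),np.uint8);x=0;y=0;hm=0
    for i in ims:
        if x+i.shape[1]>W: x=0;y+=hm;hm=0
        m[y:y+i.shape[0],x:x+i.shape[1]]=i;x+=i.shape[1];hm=max(hm,i.shape[0])
    return m
E
python3 - <<'E'
from h import *
t=capture("top");s=capture("scene")
for n,p in dict(a=(307,207),nest=(173,236),railtop=(414,200),railbot=(412,280),tape=(231,281),weight=(239,152),off=(183,145),turq=(326,256),brown=(263,223)).items(): print(n,atz(t,p,.02).round(3))
cv2.imwrite("pics/m1.png",tile([crop(t,375,190,437,290,6),crop(s,315,245,387,333,5)]))
cv2.imwrite("pics/m2.png",tile([crop(t,150,212,200,260,6),crop(t,288,192,328,222,8),crop(s,170,195,214,233,7),crop(s,268,225,308,258,8)]))
E
```

```text
a [0.54  0.038 0.02 ]
nest [0.486 0.311 0.02 ]
railtop [ 0.551 -0.183  0.02 ]
railbot [ 0.387 -0.168  0.02 ]
tape [0.393 0.194 0.02 ]
weight [0.66  0.176 0.02 ]
off [0.678 0.294 0.02 ]
turq [0.439 0.003 0.02 ]
brown [0.509 0.128 0.02 ]
```

View pics/m1.png

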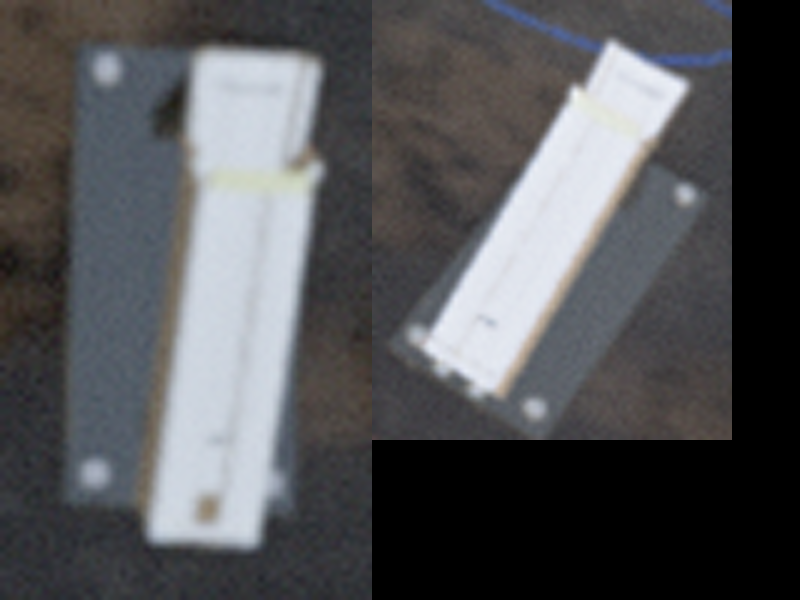

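View pics/m2.png

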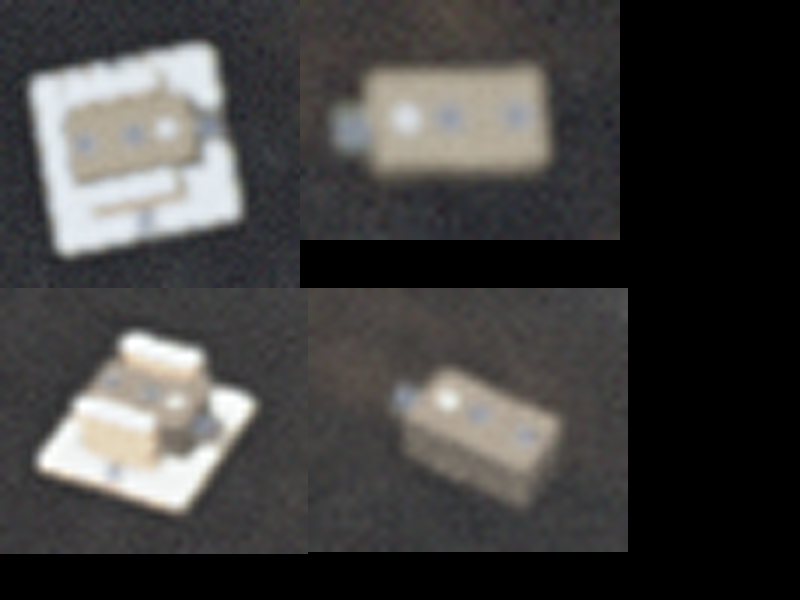

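m1 shows the rail with its mouth (yellow mark) at the far end, so uphill points away from the robot. m2 confirms both sensors are grey with their lamps up; a's nose points left in top (+y) and b's nose points right (-y). Next I fit poses from the corners.

```bash
cat > fit.py <<'E'
from h import *
from scipy.optimize import least_squares
t=capture("top");s=capture("scene")
T=lambda x,y,sc,ox,oy,tx=0,ty=0:((x-tx+.5)/sc-.5+ox,(y-ty+.5)/sc-.5+oy)
c30,s30=np.cos(np.pi/6),.5
def Rz(a): return np.array([[np.cos(a),-np.sin(a),0],[np.sin(a),np.cos(a),0],[0,0,1]])
def railw(p,X): # rail coords mm -> world
    A=Rz(p[2])@np.array([[c30,0,-s30],[0,1,0],[s30,0,c30]])
    return np.array([p[0],p[1],.024])+(A@(np.atleast_2d(X).T/1000)).T
def rr(p,full=False):
    w,x0=p[3]*1000,p[4]*1000
    r=[]
    for c,obs in ((t,[((152,w,5),T(192,48,6,375,190)),((152,-w,5),T(322,57,6,375,190)),((x0,17.5,26),T(150,542,6,375,190)),((x0,-17.5,26),T(262,547,6,375,190)),((120,-19.5,29),T(323,168,6,375,190))]),
                  (s,[((152,w,5),T(610,42,5,315,245,372)),((152,-w,5),T(688,85,5,315,245,372)),((x0,17.5,26),T(428,345,5,315,245,372)),((x0,-17.5,26),T(500,393,5,315,245,372)),((120,19.5,29),T(572,90,5,315,245,372))])):
        r+=[proj(c,railw(p,X))[0]-o for X,o in obs]
    return np.concatenate(r)
def boxw(p,X): return np.array([p[0],p[1],0])+(Rz(p[2])@(np.atleast_2d(X).T/1000)).T
a_obs=((t,[((-22,-12,20),T(365,67,8,288,192,300)),((22,-12,20),T(543,66,8,288,192,300)),((22,12,20),T(550,170,8,288,192,300)),((-22,12,20),T(372,174,8,288,192,300)),((-30,0,10),T(332,127,8,288,192,300))]),
  (s,[((-22,-12,20),T(446,368,8,268,225,308,288)),((22,-12,20),T(562,415,8,268,225,308,288)),((22,12,20),T(525,472,8,268,225,308,288)),((-22,12,20),T(403,425,8,268,225,308,288)),((22,12,0),T(525,510,8,268,225,308,288))]))
n_obs=((t,[((31,30,6),T(58,255,6,150,212)),((31,-30,6),T(30,72,6,150,212)),((-31,-30,6),T(212,43,6,150,212)),((-31,30,6),T(243,215,6,150,212)),((-30,0,16),T(218,124,6,150,212))]),
  (s,[((31,30,6),T(38,464,7,170,195,0,288)),((-31,30,6),T(184,512,7,170,195,0,288)),((-31,-30,6),T(256,402,7,170,195,0,288)),((-30,0,16),T(212,427,7,170,195,0,288))]))
def br(obs): return lambda p:np.concatenate([proj(c,boxw(p,X))[0]-o for c,l in obs for X,o in l])
if __name__=="__main__":
  for n,f,x0 in(("rail",rr,[.40,-.17,0,.017,-.002]),("a",br(a_obs),[.54,.038,-np.pi/2]),("nest",br(n_obs),[.486,.311,np.pi/2])):
    q=least_squares(f,x0,loss="soft_l1",f_scale=1)
    print(n,q.x.round(4),"yaw",np.degrees(q.x[2]).round(2));print(q.fun.reshape(-1,2).round(1).tolist())
  p=q=least_squares(rr,[.40,-.17,0,.017,-.002]).x
  print(railw(p,[(116,0,0),(152,0,0),(0,0,0)]).round(4))
  w=capture("wrist");cv2.imwrite("pics/w0.png",w["color"])
  print(w["R"].round(3),w["t"].round(3),(-w["R"].T@w["t"]).round(3),w["mtx"][0,0])
E
python3 fit.py
```

```text
rail [ 0.4065 -0.159  -0.0735  0.0203 -0.0079] yaw -4.21
[[0.7, 0.4], [0.0, 0.1], [1.1, -0.9], [-0.0, -0.9], [0.2, 1.6], [-0.2, -1.4], [0.7, -1.3], [-0.7, 1.1], [-0.8, 0.2], [-0.5, -0.6]]
a [ 0.5318  0.0391 -1.8711] yaw -107.2
[[-0.9, 13.8], [-2.3, 19.9], [-0.0, -4.3], [1.4, -10.7], [0.9, 0.7], [-7.6, 5.5], [-10.3, 10.1], [1.5, -1.9], [4.9, -6.3], [1.1, -1.6]]
nest [0.488  0.3148 1.7566] yaw 100.65
[[1.0, -0.8], [0.9, 1.3], [-0.1, 0.2], [-0.2, -0.1], [0.1, 0.1], [-0.1, -0.9], [-0.6, -1.3], [-0.3, -0.7], [-0.0, 0.5]]
[[ 0.5067 -0.1664  0.082 ]
 [ 0.5378 -0.1687  0.1   ]
 [ 0.4065 -0.1589  0.024 ]]
[[-0.231 -0.973  0.001]
 [-0.925  0.22   0.309]
 [-0.301  0.071 -0.951]] [ 0.676 -0.038  0.393] [0.239 0.638 0.385] 291.6582722511779
```

```bash
python3 - <<'E'
import re
x=open('fit.py').read()
i=x.index('a_obs');j=x.index('n_obs')
b=x[i:j].replace(',-12,',',@12,').replace(',12,',',-12,').replace('@','')
open('fit.py','w').write(x[:i]+b+x[j:])
E
python3 fit.py|sed -n 3,4p
python3 - <<'E'
from plant import *;s=get_state();print(s['time_s'],s['tcp_pos'],s['eef_rot'],s['joints'])
E
```

```text
a [ 0.5417  0.0375 -1.5526] yaw -88.96
[[0.7, 1.0], [-0.0, 0.3], [-0.3, -1.1], [0.4, -0.8], [1.1, 0.4], [-0.8, -0.5], [-0.1, 0.5], [-0.1, -0.3], [-0.2, -1.5], [-0.5, 0.0]]
0.5 [0.1563901  0.6565749  0.18824066] [ 1.79996612e+02  7.10515027e-04 -1.33953890e+01] [ 9.31106258e+01  2.05458730e+01  6.79253824e-01 -1.74767193e-03
 -7.01364269e+01 -1.65054209e+01]
```

```bash
cat > go.py <<'E'
import sys;from h import *
# go.py x y z yaw : what remains, in tool units at the present yaw (shift first, then spin)
s=get_state();x,y,z,w=map(float,sys.argv[1:5]);a=np.radians(s['eef_rot'][2]);d=np.array([x,y,z])-s['tcp_pos']
u=np.array([d[0]*np.cos(a)+d[1]*np.sin(a),d[0]*np.sin(a)-d[1]*np.cos(a),-d[2]])/.15
dy=(w-s['eef_rot'][2]+180)%360-180
print("tool units",u.round(3),"len mm",(np.linalg.norm(d)*1000).round(1),"spin",round(-dy/360,4),"deg",round(dy,2),"t",s['time_s'],"w",round(s['gripper_width'],4),"F",s['contact_force'].round(1),"grip",round(float(s['gripper_force']),1),"tcp",s['tcp_pos'].round(4),s['eef_rot'].round(1))
E
python3 -m inch '.287 .28 0 0 1;.287 .28 0 0 1;.287 .28 0 0 1;.287 .28 0 0 1;.287 .28 0 0 1;.287 .28 0 0 1;.287 .28 .1 0 1;.287 .28 .1 0 1'
python3 -m inch '.287 .28 .1 0 1;.287 .28 0 0 1;.287 .28 0 0 1;.287 .28 0 0 1;0 0 0 .026 1;0 0 0 .026 1;0 0 0 .026 1;0 0 0 .026 1'
python3 go.py .5416 .0455 .15 -89
```

```text
time_s: 1.5
tcp_pos: [0.4145, 0.2486, 0.1586]
eef_rot: [-179.9, -0.0, -13.4]
contact_force: [1.0, 0.2, -0.1]
gripper_width: 0.0878
gripper_force: 0.0
time_s: 2.5
tcp_pos: [0.5422, 0.0465, 0.1434]
eef_rot: [-180.0, -0.0, -51.2]
contact_force: [0.1, 0.9, -0.1]
gripper_width: 0.0876
gripper_force: 0.0
tool units [ 0.003  0.007 -0.044] len mm 6.7 spin 0.1051 deg -37.84 t 2.5 w 0.0876 F [ 0.1  0.9 -0.1] grip 0.0 tcp [0.5422 0.0465 0.1434] [-180.    -0.   -51.2]
```

```bash
python3 -m inch '0 0 0 .026 1;0 0 0 .026 1;0 0 0 .026 1;0 0 0 .027 1;0 0 .1 0 1;0 0 .1 0 1;0 0 0 0 1;0 0 0 0 1'
python3 - <<'E'
from h import *
w=capture("wrist");cv2.imwrite("pics/w1.png",w["color"])
print(get_state()['tcp_pos'],get_state()['eef_rot'])
print(proj(w,[[.5417,.0375,.02],[.541,.0595,.02],[.541,.0155,.02]]))
E
```

```text
time_s: 3.5
tcp_pos: [0.5422, 0.0466, 0.1131]
eef_rot: [180.0, -0.0, -88.6]
contact_force: [0.1, -0.3, -1.1]
gripper_width: 0.0877
gripper_force: 0.0
[0.54246372 0.04668809 0.1134421 ] [-1.79981862e+02 -5.82016031e-03 -8.85791299e+01]
[[283.45309613 193.82212392]
 [283.55198025 214.23556291]
 [284.74676721 172.52207545]]
```

View pics/w1.png

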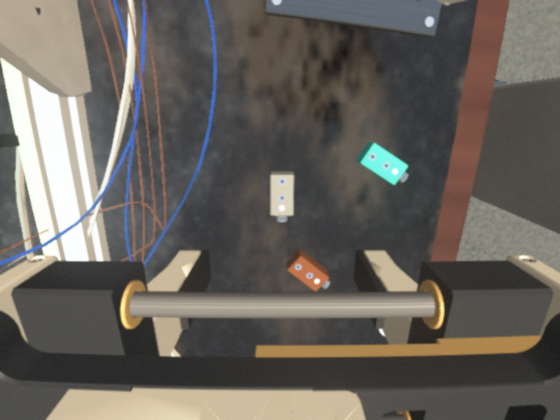

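The wrist view shows grey sensor_a at (282,194), nose towards the bottom of the picture. Brown is at (310,271) and turquoise at (384,163). The prediction at (283,194) matches, so I descend and grip.

```bash
python3 -m inch '.008 .005 .17 .001 1;0 0 .17 0 1;0 0 .17 0 1;0 0 .17 0 1;0 0 0 0 .2;0 0 0 0 0;0 0 0 0 0;0 0 0 0 0' 20
python3 go.py .5416 .0455 .011 -89
```

```text
time_s: 4.55
tcp_pos: [0.542, 0.0457, 0.0122]
eef_rot: [-179.9, 0.0, -89.0]
contact_force: [0.8, 0.1, 0.9]
gripper_width: 0.0532
gripper_force: 0.0
tool units [0.001 0.003 0.008] len mm 1.3 spin 0.0 deg -0.01 t 4.55 w 0.0532 F [0.8 0.1 0.9] grip 0.0 tcp [0.542  0.0457 0.0122] [-179.9    0.   -89. ]
```

```bash
python3 -m inch '0 0 0 0 0;0 0 0 0 0;0 0 0 0 0;0 0 0 0 0;0 0 0 0 0;0 0 0 0 0;0 0 -.1 0 0;0 0 -.2 0 0'
python3 go.py .54 -.14 .2 -4.2
```

```text
time_s: 5.55
tcp_pos: [0.5407, 0.0451, 0.0566]
eef_rot: [179.9, -0.1, -89.0]
contact_force: [0.1, -0.7, 0.2]
gripper_width: 0.0002
gripper_force: 0.0
tool units [ 1.234  0.026 -0.956] len mm 234.1 spin -0.2355 deg 84.8 t 5.55 w 0.0002 F [ 0.1 -0.7  0.2] grip 0.0 tcp [0.5407 0.0451 0.0566] [ 1.799e+02 -1.000e-01 -8.900e+01]
```

The fingers shut on nothing, so I look.

```bash
python3 -m inch '0 0 -.2 0 1;0 0 -.2 0 1;0 0 -.1 0 1;0 0 0 0 1;0 0 0 0 1;0 0 0 0 1;0 0 0 0 1;0 0 0 0 1'
python3 - <<'E'
from h import *
w=capture("wrist");t=capture("top");s=capture("scene")
print(get_state()['tcp_pos'],get_state()['gripper_width'])
cv2.imwrite("pics/m3.png",tile([crop(w,200,130,350,330,3),crop(t,280,180,340,230,5),crop(s,250,215,310,265,5)]))
E
```

```text
time_s: 6.55
tcp_pos: [0.5413, 0.0453, 0.1308]
eef_rot: [180.0, -0.0, -89.0]
contact_force: [-0.8, 0.5, 0.3]
gripper_width: 0.0746
gripper_force: 0.0
[0.54144079 0.04542377 0.13115913] 0.08538631699541537Traceback (most recent call last):
  File "<stdin>", line 4, in <module>
  File "h.py", line 16, in tile
    m[y:y+i.shape[0],x:x+i.shape[1]]=i;x+=i.shape[1];hm=max(hm,i.shape[0])
    ~^^^^^^^^^^^^^^^^^^^^^^^^^^^^^^^
ValueError: could not broadcast input array from shape (250,300,3) into shape (0,300,3)
```

```bash
python3 - <<'E'
from h import *
w=capture("wrist");t=capture("top");s=capture("scene")
cv2.imwrite("pics/m3.png",tile([crop(w,200,130,350,330,3),crop(t,280,180,340,230,5)]))
print(proj(w,[[.5417,.0375,.02]])*1)
E
```

```text
[[282.52284536 190.6962978 ]]
```

View pics/m3.png

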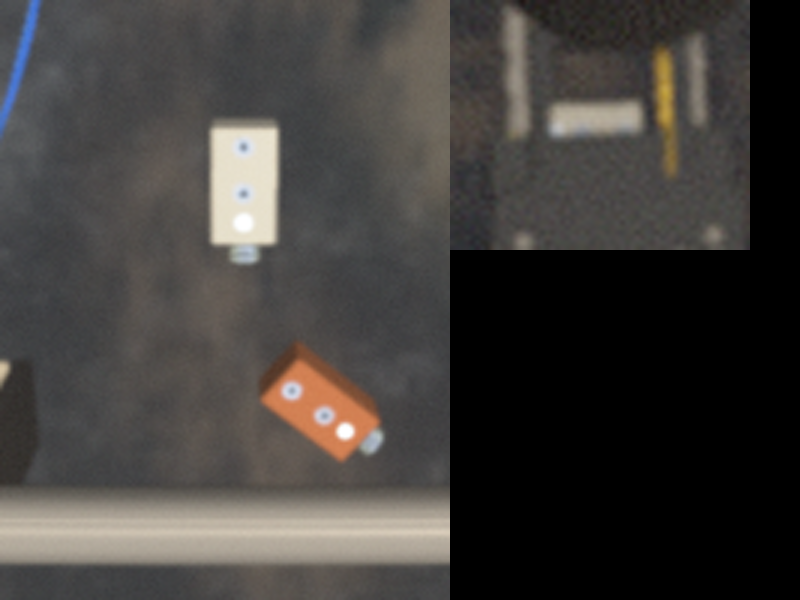

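```bash
python3 - <<'E'
from h import *
w=capture("wrist");s=get_state();p=s['tcp_pos'];a=np.radians(s['eef_rot'][2])
tx=np.array([np.cos(a),np.sin(a),0]);ty=np.array([np.sin(a),-np.cos(a),0]);z=np.array([0,0,1])
for h in(0,.01,.019,.03,.047):print(h,proj(w,[p+q*.044*ty+e*.0095*tx+h*z for q in(-1,1) for e in(-1,1)]).round().tolist())
i=w["color"];cv2.imwrite("pics/m4.png",cv2.resize(i[180:380,100:460],None,fx=2.2,fy=2.2))
E
```

```text
0 [[224.0, 249.0], [222.0, 225.0], [342.0, 249.0], [344.0, 225.0]]
0.01 [[221.0, 255.0], [219.0, 230.0], [345.0, 255.0], [347.0, 230.0]]
0.019 [[219.0, 261.0], [217.0, 235.0], [348.0, 261.0], [350.0, 235.0]]
0.03 [[215.0, 269.0], [213.0, 242.0], [352.0, 269.0], [354.0, 242.0]]
0.047 [[209.0, 283.0], [206.0, 254.0], [358.0, 283.0], [361.0, 254.0]]
```

View pics/m4.png

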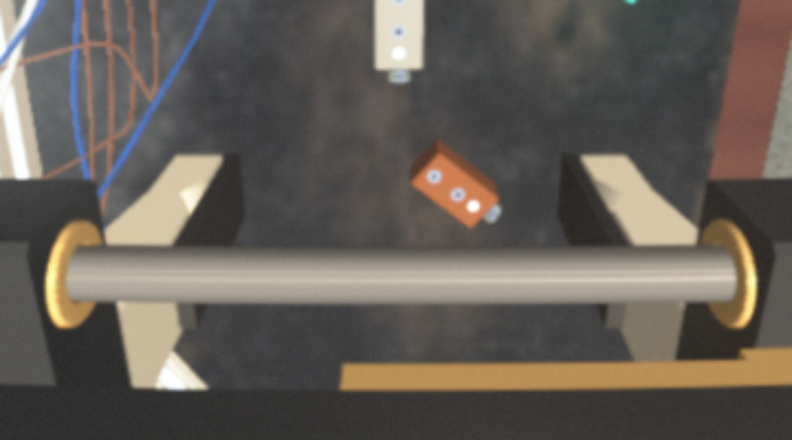

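The open fingertips appear well behind the nominal TCP (about 35 to 40 mm), which would explain the miss. I probe bare desk with the fingers shut to measure the offset.

```bash
python3 -m inch '.25 0 0 0 0;.25 0 0 0 0;0 0 .1 0 0;0 0 .1 0 0;0 0 .1 0 0;0 0 .1 0 0;0 0 .1 0 0;0 0 0 0 0' 20
python3 -m inch '0 0 .05 0 0;0 0 .05 0 0;0 0 .05 0 0;0 0 .04 0 0;0 0 .02 0 0;0 0 .02 0 0;0 0 0 0 0;0 0 0 0 0'
python3 go.py .5416 -.03 .011 -89
```

```text
time_s: 7.9
tcp_pos: [0.5417, -0.0296, 0.0547]
eef_rot: [179.8, -0.0, -89.0]
contact_force: [-0.3, -0.2, 0.5]
gripper_width: 0.0131
gripper_force: 0.0
time_s: 8.9
tcp_pos: [0.5429, -0.0295, 0.0219]
eef_rot: [-180.0, 0.0, -89.0]
contact_force: [0.6, 0.5, -0.5]
gripper_width: 0.0004
gripper_force: 0.0
tool units [0.003 0.009 0.073] len mm 11.0 spin 0.0 deg -0.0 t 8.9 w 0.0004 F [ 0.6  0.5 -0.5] grip 0.0 tcp [ 0.5429 -0.0295  0.0219] [-180.    0.  -89.]
```

```bash
python3 -m inch '0 0 .04 0 0;0 0 .03 0 0;0 0 .02 0 0;0 0 .01 0 0;0 0 .01 0 0;0 0 .01 0 0;0 0 .01 0 0;0 0 0 0 0'
python3 - <<'E'
from h import *
w=capture("wrist");s=get_state();p=s['tcp_pos'];print(s['contact_force'],p)
cv2.imwrite("pics/m5.png",cv2.resize(w["color"][120:380,100:460],None,fx=2.2,fy=2.2))
print(proj(w,[p,p+[0,0,.02],p+[0,0,.04]]))
E
```

```text
time_s: 9.9
tcp_pos: [0.5427, -0.0296, 0.0022]
eef_rot: [180.0, -0.0, -89.0]
contact_force: [0.2, 0.6, 0.4]
gripper_width: 0.0007
gripper_force: 0.0
[0.3304826  0.32715263 0.15510476] [ 0.54275575 -0.02956446  0.00224586]
[[283.06830341 237.5187284 ]
 [283.21105755 249.26038826]
 [283.38446768 263.5384377 ]]
```

```bash
python3 -m inch '0 0 .006 0 0;0 0 .006 0 0;0 0 .006 0 0;0 0 .006 0 0;0 0 .006 0 0;0 0 .006 0 0;0 0 0 0 0;0 0 0 0 0'; python3 -m inch '0 0 .007 0 0;0 0 .007 0 0;0 0 .007 0 0;0 0 .007 0 0;0 0 .007 0 0;0 0 .007 0 0;0 0 0 0 0;0 0 0 0 0'
```

```text
time_s: 10.95
tcp_pos: [0.5428, -0.0296, -0.0031]
eef_rot: [-180.0, -0.0, -89.0]
contact_force: [-0.4, 0.3, -0.2]
gripper_width: 0.0003
gripper_force: 0.0
time_s: 11.95
tcp_pos: [0.5428, -0.0296, -0.0094]
eef_rot: [-180.0, 0.0, -89.0]
contact_force: [-0.7, -0.1, -0.1]
gripper_width: 0.0004
gripper_force: 0.0
```

View pics/m5.png

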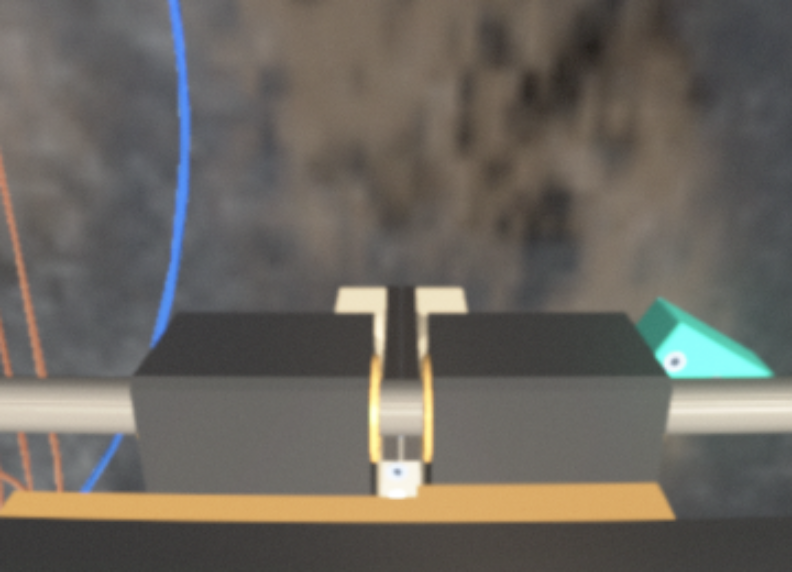

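The wrist view with the fingers shut shows the tips at px (282,250), the same row as when open. So the tips sit a constant distance behind the reported TCP, and I continue the probe.

```bash
python3 -m inch '0 0 .015 0 0;0 0 .015 0 0;0 0 .015 0 0;0 0 .015 0 0;0 0 .01 0 0;0 0 .007 0 0;0 0 0 0 0;0 0 0 0 0'; python3 -m inch '0 0 .007 0 0;0 0 .007 0 0;0 0 .007 0 0;0 0 .007 0 0;0 0 0 0 0;0 0 0 0 0;0 0 0 0 0;0 0 0 0 0'
```

```text
time_s: 12.95
tcp_pos: [0.5428, -0.0296, -0.0209]
eef_rot: [-180.0, -0.0, -89.0]
contact_force: [0.5, -0.4, 0.2]
gripper_width: 0.0004
gripper_force: 0.0
time_s: 13.95
tcp_pos: [0.5428, -0.0296, -0.0252]
eef_rot: [-180.0, 0.0, -89.0]
contact_force: [0.2, -0.5, 0.3]
gripper_width: 0.0004
gripper_force: 0.0
```

```bash
python3 -m inch '0 0 .007 0 0;0 0 .007 0 0;0 0 .007 0 0;0 0 .007 0 0;0 0 .007 0 0;0 0 0 0 0;0 0 0 0 0;0 0 0 0 0'; python3 -m inch '0 0 .007 0 0;0 0 .007 0 0;0 0 .007 0 0;0 0 .007 0 0;0 0 0 0 0;0 0 0 0 0;0 0 0 0 0;0 0 0 0 0'
```

```text
time_s: 14.95
tcp_pos: [0.5428, -0.0296, -0.0304]
eef_rot: [-180.0, 0.0, -89.0]
contact_force: [0.5, -0.2, -0.1]
gripper_width: 0.0004
gripper_force: 0.0
time_s: 15.95
tcp_pos: [0.5428, -0.0296, -0.0346]
eef_rot: [-180.0, -0.0, -89.0]
contact_force: [-0.5, -0.6, -0.4]
gripper_width: 0.0004
gripper_force: 0.0
```

```bash
python3 -m inch '0 0 .007 0 0;0 0 .007 0 0;0 0 .007 0 0;0 0 .007 0 0;0 0 .007 0 0;0 0 0 0 0;0 0 0 0 0;0 0 0 0 0'
```

```text
time_s: 16.95
tcp_pos: [0.5428, -0.0296, -0.0381]
eef_rot: [-180.0, -0.0, -89.0]
contact_force: [-6.7, 1.9, 22.8]
gripper_width: 0.0002
gripper_force: 10.9
```

The tips touch the desk at reported z ≈ -0.038, so true tip height = reported z + 0.038. I re-grip with that offset.

```bash
python3 -m inch '0 0 -.17 0 1;0 0 -.17 0 1;-.25 0 0 0 1;-.25 0 0 0 1;0 .008 0 0 1;0 0 0 0 1;0 0 0 0 1;0 0 .1 0 .6' 20
python3 go.py .5416 .0455 -.027 -89
```

```text
time_s: 17.95
tcp_pos: [0.5412, 0.0451, -0.0035]
eef_rot: [-179.9, 0.0, -89.0]
contact_force: [0.6, -0.7, -0.8]
gripper_width: 0.0638
gripper_force: 0.0
tool units [-0.003 -0.003  0.157] len mm 23.5 spin -0.0001 deg 0.04 t 17.95 w 0.0638 F [ 0.6 -0.7 -0.8] grip 0.0 tcp [ 0.5412  0.0451 -0.0035] [-179.9    0.   -89. ]
```

```bash
python3 -m inch '0 0 .078 0 .5;0 0 .078 0 0;0 0 0 0 0;0 0 0 0 0;0 0 0 0 0;0 0 0 0 0;0 0 0 0 0;0 0 0 0 0' 20
python3 go.py .5416 .0455 -.027 -89
```

```text
time_s: 18.95
tcp_pos: [0.5403, 0.0454, -0.0272]
eef_rot: [-180.0, 0.0, -89.0]
contact_force: [-0.7, 0.7, -0.6]
gripper_width: 0.0236
gripper_force: 20.0
tool units [-0.    -0.009 -0.001] len mm 1.3 spin 0.0 deg -0.0 t 18.95 w 0.0236 F [-0.7  0.7 -0.6] grip 20.0 tcp [ 0.5403  0.0454 -0.0272] [-180.    0.  -89.]
```

Gripped at a width of 23.6 mm and 20 N. Now I lift, carry to the rail and turn.

```bash
python3 -m inch '0 0 -.28 0 0;0 0 -.28 0 0;0 0 -.29 0 0;.355 .025 0 0 0;.355 .025 0 0 0;.355 .025 0 0 0;.356 .026 0 0 0;0 0 0 -.0294 0'
python3 -m inch '0 0 0 -.0294 0;0 0 0 -.0294 0;0 0 0 -.0294 0;0 0 0 -.0294 0;0 0 0 -.0294 0;0 0 0 -.0294 0;0 0 0 -.0294 0;0 0 0 0 0'
python3 go.py .5288 -.1680 .088 -4.2
python3 - <<'E'
from h import *
from fit import railw
t=capture("top");s=capture("scene")
p=[.4065,-.159,-.0735]
L=[((152,a,0),(116,a,0)) for a in(13.5,-13.5)]+[((152,-13.5,0),(152,13.5,0)),((125,-19.5,29),(125,19.5,29)),((0,-17.5,26),(116,-17.5,26)),((0,17.5,26),(116,17.5,26)),((0,-17.5,26),(0,17.5,26))]
ims=[]
for c,b,k in((s,(310,225,400,330),5.4),(t,(375,180,435,290),5.4)):
    q=cv2.resize(c["color"],None,fx=k,fy=k,interpolation=cv2.INTER_CUBIC)
    for A,B in L:
        u,v=[((proj(c,railw(p,X))[0]+.5)*k-.5).round().astype(int).tolist() for X in(A,B)];cv2.line(q,u,v,(0,0,255),1)
    b=[int(v*k) for v in b];ims.append(q[b[1]:b[3],b[0]:b[2]])
cv2.imwrite("pics/m6.png",np.hstack([np.pad(i,((0,600-i.shape[0]),(0,0),(0,0))) if i.shape[0]<600 else i[:600] for i in ims])[:,:800])
E
```

```text
time_s: 19.95
tcp_pos: [0.5279, -0.1711, 0.1]
eef_rot: [180.0, -0.0, -78.5]
contact_force: [-0.0, 2.3, -1.0]
gripper_width: 0.0239
gripper_force: 20.0
time_s: 20.95
tcp_pos: [0.5287, -0.168, 0.1002]
eef_rot: [-180.0, 0.0, -4.4]
contact_force: [-0.1, -0.4, -0.7]
gripper_width: 0.0237
gripper_force: 20.0
tool units [0.001 0.    0.081] len mm 12.2 spin -0.0006 deg 0.2 t 20.95 w 0.0237 F [-0.1 -0.4 -0.7] grip 20.0 tcp [ 0.5287 -0.168   0.1002] [-180.     0.    -4.4]
```

View pics/m6.png

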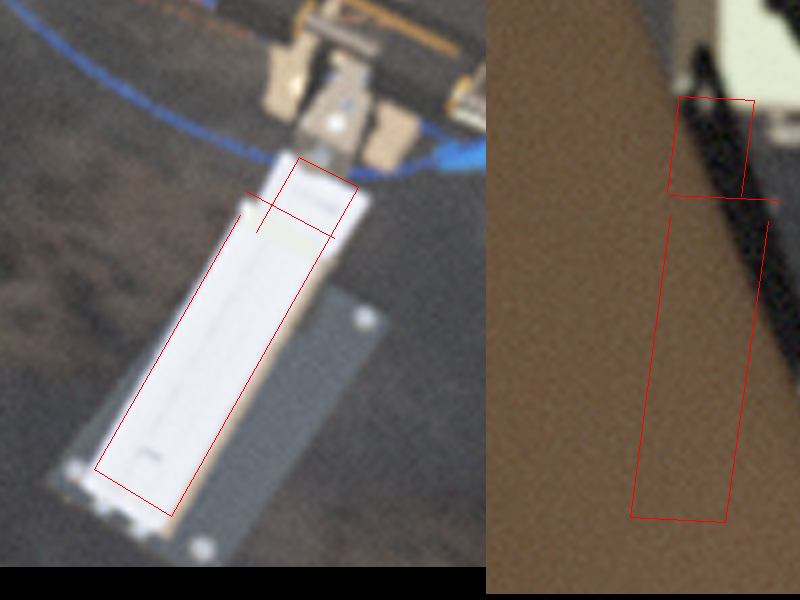

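m6 shows sensor_a held level above the lip: lamp at (335,122), nose at (322,155). The modelled lip end (red, centre (329,173)) lies on the real one (centre (327,175)). I check the held sensor against prediction.

```bash
python3 - <<'E'
from h import *
s=capture("scene");st=get_state();p=st['tcp_pos'];a=np.radians(st['eef_rot'][2]);d=np.array([np.cos(a),np.sin(a),0])
f=lambda S,h:((proj(s,p+d*(S+8)/1000+[0,0,.027+h/1000])[0]+.5)*5.4-[310*5.4,225*5.4]).round()
print("nose",f(-30,10),"lamp~",f(-13,20),"tcp tip",f(-8,11))
E
```

```text
nose [309. 164.] lamp~ [334. 120.] tcp tip [336. 127.]
```

```bash
python3 -m inch '0 0 .06 0 0;0 0 .06 0 0;0 0 .04 0 0;0 0 .02 0 0;-.007 0 .006 0 0;-.007 0 .006 0 0;-.007 0 .006 0 0;-.007 0 .006 0 0' 5
python3 go.py .5198 -.1673 .064 -4.2
```

```text
time_s: 22.2
tcp_pos: [0.525, -0.1677, 0.07]
eef_rot: [180.0, -0.1, -4.3]
contact_force: [0.3, 0.4, 4.1]
gripper_width: 0.0239
gripper_force: 5.0
tool units [-0.034  0.     0.04 ] len mm 7.9 spin -0.0003 deg 0.12 t 22.2 w 0.0239 F [0.3 0.4 4.1] grip 5.0 tcp [ 0.525  -0.1677  0.07  ] [ 1.8e+02 -1.0e-01 -4.3e+00]
```

```bash
python3 -m inch '-.007 0 .007 0 0;-.007 0 .007 0 0;-.007 0 .007 0 0;-.007 0 .007 0 0;-.006 0 .006 0 0;0 0 .005 0 0;0 0 0 0 0;0 0 0 0 0' 5
python3 - <<'E'
from h import *
s=capture("scene");w=capture("wrist");st=get_state();print(st['tcp_pos'],st['contact_force'],st['gripper_width'])
cv2.imwrite("pics/m7.png",tile([crop(s,335,225,405,300,6),cv2.resize(w["color"][120:370,190:370],None,fx=2.1,fy=2.1)]))
E
```

```text
time_s: 23.2
tcp_pos: [0.519, -0.1672, 0.0635]
eef_rot: [-180.0, 0.1, -4.3]
contact_force: [-2.3, 0.7, 2.2]
gripper_width: 0.0242
gripper_force: 5.0
[ 0.51902127 -0.16724567  0.06353042] [-2.37715481  0.80127233  2.98897065] 0.023965269847237892
```

View pics/m7.png

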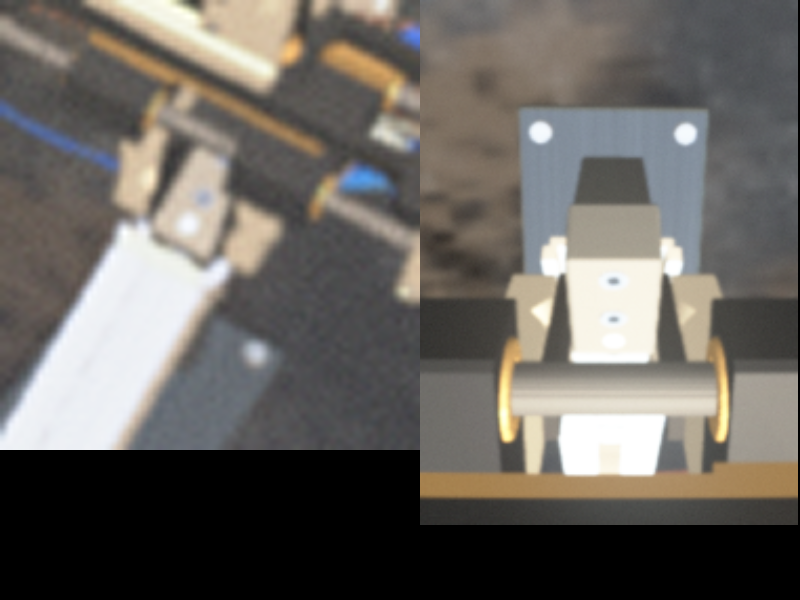

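m7 shows the sensor pitched onto the lip with its nose in the mouth: lamp at (188,222), and centred in the wrist view. I release.

```bash
python3 -m inch '0 0 0 0 .5;0 0 0 0 .5;0 0 0 0 .5;0 0 0 0 .5;0 0 -.1 0 1;0 0 -.3 0 1;0 0 -.3 0 1;0 0 0 0 1' 20
python3 - <<'E'
from h import *
from fit import railw
p=[.4065,-.159,-.0735];s=capture("scene");r=cv2.imread("pics/scene0.png")
for x in range(100,152,6):
    i=[tuple(proj(s,railw(p,(x,0,z)))[0].round().astype(int)) for z in(0,20)];print(x,[(s["color"][v,u].tolist(),r[v,u].tolist()) for u,v in i])
E
python3 go.py .488 .3148 .06 10.65
```

```text
time_s: 24.3
tcp_pos: [0.5224, -0.1677, 0.1739]
eef_rot: [180.0, -0.5, -4.3]
contact_force: [0.3, -0.4, -0.9]
gripper_width: 0.0784
gripper_force: 0.0
100 [([242, 237, 233], [238, 230, 227]), ([242, 236, 232], [237, 228, 225])]
106 [([243, 237, 234], [239, 231, 226]), ([242, 236, 234], [238, 231, 226])]
112 [([242, 235, 233], [238, 230, 226]), ([238, 237, 232], [233, 230, 226])]
118 [([232, 236, 232], [227, 231, 226]), ([230, 236, 233], [222, 229, 226])]
124 [([189, 202, 204], [230, 228, 227]), ([167, 182, 185], [232, 227, 225])]
130 [([177, 195, 207], [240, 231, 229]), ([244, 240, 239], [239, 231, 227])]
136 [([223, 224, 226], [239, 231, 228]), ([227, 227, 228], [231, 222, 218])]
142 [([175, 183, 190], [239, 232, 226]), ([188, 181, 184], [241, 235, 230])]
148 [([182, 175, 175], [239, 231, 227]), ([180, 189, 199], [154, 123, 110])]
tool units [-0.45  -3.188  0.726] len mm 495.1 spin -0.0416 deg 14.99 t 24.45 w 0.0858 F [-0.5 -0.4 -0.6] grip 0.0 tcp [ 0.5192 -0.1672  0.1689] [-180.    -0.    -4.3]
```

```bash
python3 -m inch '.2 0 -.2 0 0;.2 0 0 0 0;0 0 0 0 0;0 0 0 0 0;0 0 0 0 0;0 0 0 0 0;0 0 0 0 0;0 0 0 0 0' 20
cat > lip.py <<'E'
from h import *
from fit import railw
p=[.4065,-.159,-.0735]
r={"scene":cv2.imread("pics/scene0.png"),"top":cv2.imread("pics/top0.png")}
for n in("scene","top"):
  c=capture(n)
  print(n);
  for x in range(106,176,5): print(x,[[(c["color"][v,u].tolist(),r[n][v,u].tolist()) for u,v in [tuple(proj(c,railw(p,(x,y,0)))[0].round().astype(int))]] for y in(-7,0,7)])
w=capture("wrist");print("wrist")
for x in range(70,176,6): print(x,[w["color"][v,u].tolist() for y in(-8,0,8) for u,v in [tuple(proj(w,railw(p,(x,y,20 if x>116 else 26)))[0].round().astype(int).clip(0,[559,419]))]],proj(w,railw(p,(x,0,20)))[0].round())
E
python3 lip.py
```

```text
time_s: 25.45
tcp_pos: [0.5793, -0.1718, 0.1989]
eef_rot: [-180.0, -0.0, -4.3]
contact_force: [0.4, -0.2, 0.1]
gripper_width: 0.0128
gripper_force: 0.0
scene
106 [[([240, 232, 228], [240, 232, 228])], [([239, 231, 227], [239, 231, 226])], [([233, 226, 223], [233, 225, 221])]]
111 [[([241, 235, 231], [241, 233, 228])], [([241, 232, 229], [238, 229, 225])], [([235, 227, 225], [235, 227, 224])]]
116 [[([235, 233, 229], [234, 231, 227])], [([237, 233, 229], [236, 230, 226])], [([227, 229, 224], [228, 229, 225])]]
121 [[([225, 233, 229], [222, 230, 227])], [([225, 233, 228], [222, 229, 225])], [([223, 231, 226], [221, 227, 224])]]
126 [[([143, 153, 161], [234, 230, 227])], [([164, 174, 178], [236, 230, 228])], [([148, 161, 169], [237, 230, 227])]]
131 [[([163, 180, 191], [238, 232, 227])], [([174, 191, 202], [239, 231, 226])], [([171, 185, 197], [238, 230, 226])]]
136 [[([163, 180, 193], [232, 223, 218])], [([220, 220, 222], [239, 231, 228])], [([180, 194, 203], [236, 229, 224])]]
141 [[([164, 181, 197], [235, 225, 222])], [([170, 187, 198], [233, 224, 220])], [([162, 177, 192], [234, 225
[... 2690 characters left out ...]
[[50, 59, 64], [189, 192, 183], [28, 31, 37]] [283. 274.]
118 [[67, 79, 87], [193, 192, 182], [37, 38, 40]] [283. 271.]
124 [[69, 79, 84], [137, 145, 144], [37, 40, 40]] [283. 268.]
130 [[75, 88, 97], [199, 209, 202], [36, 40, 42]] [283. 265.]
136 [[81, 96, 104], [128, 139, 143], [37, 38, 39]] [283. 262.]
142 [[82, 99, 107], [101, 102, 99], [56, 64, 67]] [283. 259.]
148 [[90, 106, 114], [119, 131, 136], [55, 62, 66]] [283. 256.]
154 [[99, 118, 129], [123, 132, 133], [66, 75, 80]] [283. 253.]
160 [[140, 158, 165], [138, 137, 133], [106, 117, 123]] [283. 250.]
166 [[166, 184, 194], [162, 180, 188], [161, 179, 188]] [283. 247.]
172 [[104, 116, 120], [104, 114, 119], [102, 113, 116]] [283. 243.]
```

The sensor is still on the lip (block x about 121–166), stopped at the guides. I measure its lateral position and pitch numerically by fitting its outline against the original scene.

```bash
python3 - <<'E'
from h import *
from fit import railw
p=[.4065,-.159,-.0735];w=capture("wrist");s=capture("scene");print(get_state()['tcp_pos'])
def samp(c,X):
    q=proj(c,railw(p,X)).astype(np.float32);return cv2.remap(c["color"],q[:,0][None],q[:,1][None],cv2.INTER_LINEAR)[0]
for n,c in(("scene",s),("wrist",w)):
  print(n)
  for x in(127,133,139,145,151,157,163,169):
    v=samp(c,[(x,y,20) for y in range(-24,25,2)]);print(x,v[:,0].tolist())
E
```

```text
[ 0.57940847 -0.17180047  0.19874794]
scene
127 [96, 161, 220, 232, 200, 149, 147, 167, 168, 168, 169, 175, 177, 170, 166, 163, 164, 177, 219, 215, 160, 105, 82, 80, 79]
133 [109, 174, 227, 238, 211, 156, 152, 166, 170, 178, 215, 239, 244, 216, 180, 168, 164, 185, 218, 220, 172, 103, 84, 80, 80]
139 [117, 191, 237, 240, 211, 165, 151, 165, 169, 171, 171, 168, 170, 172, 166, 164, 161, 173, 213, 230, 184, 125, 101, 106, 114]
145 [121, 192, 223, 228, 191, 143, 149, 167, 171, 171, 174, 174, 179, 181, 172, 165, 165, 170, 206, 224, 190, 138, 110, 100, 92]
151 [83, 84, 81, 83, 90, 113, 147, 165, 170, 167, 164, 165, 166, 166, 168, 168, 162, 139, 110, 92, 94, 82, 82, 85, 85]
157 [113, 134, 139, 135, 123, 123, 149, 168, 169, 170, 174, 176, 179, 179, 169, 168, 161, 139, 101, 81, 72, 78, 81, 82, 80]
163 [106, 90, 79, 77, 90, 119, 152, 165, 169, 174, 179, 177, 178, 176, 171, 169, 166, 143, 109, 85, 80, 81, 77, 76, 75]
169 [78, 81, 81, 79, 78, 79, 90, 97, 102, 99, 103, 96, 95, 93, 94, 96, 96, 98, 88, 84, 87, 84, 80, 80, 80]
wrist
127 [37, 38, 37, 39, 39, 42, 85, 112, 95, 46, 34, 38, 80, 94, 41, 37
[... 185 characters left out ...]
101, 99, 61, 35, 38, 73, 87, 43, 35, 62, 104, 106, 94, 89, 90, 89, 88, 88]
145 [105, 105, 103, 104, 102, 103, 107, 103, 102, 67, 37, 36, 74, 79, 40, 35, 67, 102, 102, 104, 104, 103, 103, 104, 104]
151 [104, 104, 104, 105, 106, 104, 103, 104, 101, 77, 40, 40, 70, 78, 39, 38, 74, 103, 104, 103, 102, 104, 104, 103, 103]
157 [101, 101, 101, 101, 109, 117, 111, 108, 104, 93, 47, 40, 78, 76, 37, 44, 82, 105, 105, 110, 114, 114, 106, 101, 100]
163 [109, 112, 109, 116, 195, 242, 214, 173, 166, 163, 157, 157, 162, 165, 154, 157, 160, 162, 167, 221, 239, 237, 157, 108, 105]
169 [108, 111, 111, 117, 202, 237, 218, 153, 115, 116, 117, 113, 115, 117, 116, 115, 115, 115, 133, 232, 233, 241, 165, 109, 107]
```

```bash
cat > sens.py <<'E'
from h import *
from fit import railw
from scipy.optimize import least_squares
p=[.4065,-.159,-.0735]
s=capture("scene");k=8;x0,y0=330,235
i=cv2.resize(s["color"][y0:y0+70,x0:x0+80],None,fx=k,fy=k,interpolation=cv2.INTER_CUBIC).astype(int)
c=(proj(s,railw(p,(145,0,20)))[0]+.5-[x0,y0])*k
m=((i[...,2]-i[...,0]>8)&(i[...,2]>178)).astype(np.uint8)
m=cv2.morphologyEx(m,cv2.MORPH_CLOSE,np.ones((33,33)));m=cv2.morphologyEx(m,cv2.MORPH_OPEN,np.ones((41,41)))
n,l,st,ce=cv2.connectedComponentsWithStats(m);j=l[int(c[1]),int(c[0])];print("label",j,st[j].tolist())
ct=max(cv2.findContours((l==j).astype(np.uint8),0,2)[0],key=cv2.contourArea)
h=cv2.approxPolyDP(cv2.convexHull(ct),14,True)[:,0]
px=(h+.5)/k-.5+[x0,y0];print(px.round(1).tolist())
def model(q):  # rail x,y of block-underside centre, pitch (nose up +), z ; yaw
    X,Y,Z,th,ps=q;P=[]
    for sx,sy in((-22,12),(-22,-12),(22,-12),(22,12)):
        a,b=sx*np.cos(th)+20*np.sin(th),-sx*np.sin(th)+20*np.cos(th)
        P.append((X+a*np.cos(ps)-sy*np.sin(ps),Y+a*np.sin(ps)+sy*np.cos(ps),Z+b))
    return proj(s,railw(p,P))
if len(h)==4:
    r0=model([145,0,0,0,0]);o=np.array([px[np.argmin(np.linalg.norm(px-v,axis=1))] for v in r0])
    for Z in(0,3,6):
        f=least_squares(lambda q:np.r_[(model([q[0],q[1],Z,q[2],q[3]])-o).ravel()],[145,0,0,0],x_scale=[1,1,.05,.05]);print(Z,f.x[:2].round(1),np.degrees(f.x[2:]).round(1),"res",f.fun.round(1))
    print(r0.round(1).tolist())
E
python3 sens.py
```

```text
label 1 [248, 116, 120, 148, 12171]
[[375.4, 250.2], [375.4, 255.2], [368.9, 266.9], [360.8, 266.3], [360.8, 260.2], [367.8, 249.1]]
```

```bash
sed -i 's/np.ones((41,41))/cv2.getStructuringElement(cv2.MORPH_ELLIPSE,(17,17))/; s/np.ones((33,33))/cv2.getStructuringElement(cv2.MORPH_ELLIPSE,(41,41))/; s/h=cv2.approxPolyDP.*/h=cv2.approxPolyN(cv2.convexHull(ct),4).reshape(-1,2)/' sens.py; python3 sens.py
```

```text
label 5 [233, 101, 150, 179, 13570]
[[378.1, 251.4], [367.1, 270.1], [357.6, 264.1], [368.9, 246.9]]
0 [144.9  -0.6] [-5.6 -3.1] res [ 0.2 -0.2  0.2 -0.4 -0.   0.8 -0.5 -0.3]
3 [144.4  -1.1] [-5.4 -3.1] res [ 0.2 -0.1  0.2 -0.3  0.   0.8 -0.5 -0.3]
6 [143.9  -1.7] [-5.2 -3.1] res [ 0.2 -0.1  0.2 -0.3  0.1  0.8 -0.5 -0.4]
[[358.2, 263.3], [368.1, 268.6], [378.0, 251.0], [368.2, 245.9]]
```

The fit says the sensor lies flat on the lip, roughly centred, with about 3° of yaw and the block front at x≈122. I nudge its tail downhill with shut fingers.

```bash
python3 -m inch '-.04 0 .2 0 0;-.037 0 .2 0 0;0 0 .2 0 0;0 0 .2 0 0;-.03 0 0 0 0;-.02 0 0 0 0;-.015 0 0 0 0;0 0 0 0 0'
python3 go.py .56 -.171 .0785 -4.2; python3 sens.py
```

```text
time_s: 27.2
tcp_pos: [0.5587, -0.1702, 0.08]
eef_rot: [-180.0, -0.1, -4.3]
contact_force: [0.3, -0.2, 0.9]
gripper_width: 0.0005
gripper_force: 0.0
tool units [0.009 0.005 0.01 ] len mm 2.1 spin -0.0003 deg 0.12 t 27.2 w 0.0005 F [ 0.3 -0.2  0.9] grip 0.0 tcp [ 0.5587 -0.1702  0.08  ] [-1.8e+02 -1.0e-01 -4.3e+00]
label 1 [238, 0, 218, 278, 26113]
[[387.2, 242.6], [367.4, 269.6], [358.9, 264.9], [370.7, 230.7]]
0 [ 1.617e+02 -1.000e-01] [-10.3  -0.8] res [ 2.5 -6.7  3.7 -5.9 -6.3  3.1  0.4  9.8]
3 [161.2  -0.6] [-10.3  -0.8] res [ 2.4 -6.6  3.7 -5.9 -6.3  3.1  0.4  9.7]
6 [160.7  -1.1] [-10.3  -0.8] res [ 2.4 -6.6  3.7 -5.9 -6.2  3.   0.4  9.7]
[[358.2, 263.3], [368.1, 268.6], [378.0, 251.0], [368.2, 245.9]]
```

```bash
python3 -m inch '-.012 0 .005 0 0;-.012 0 .006 0 0;-.012 0 .006 0 0;-.012 0 .007 0 0;-.012 0 .007 0 0;0 0 0 0 0;0 0 0 0 0;0 0 0 0 0'
python3 sens.py | sed -n 2p
```

```text
time_s: 28.35
tcp_pos: [0.5493, -0.1695, 0.0742]
eef_rot: [180.0, -0.0, -4.3]
contact_force: [0.4, 0.5, 0.2]
gripper_width: 0.0006
gripper_force: 0.0
[[409.4, 234.6], [409.4, 304.4], [329.6, 304.4], [329.6, 234.6]]
```

```bash
cat > chk.py <<'E'
from h import *
from fit import railw
p=[.4065,-.159,-.0735];s=capture("scene");r=cv2.imread("pics/scene0.png")
for z in(0,20):
  q=[proj(s,railw(p,(x,0,z)))[0].round().astype(int) for x in range(116,176,4)];print(z,[int(s["color"][v,u,0])-int(r[v,u,0]) for u,v in q])
E
python3 chk.py
```

```text
0 [7, 12, 11, 5, 5, 6, 10, 5, 8, 11, 14, -5, 8, 23, 31]
20 [13, 10, 9, 7, 5, 10, 7, 5, 15, 10, -4, -2, 5, -1, -18]
```

The lip is clear again, so sensor_a slid in. Next, the nest: I take sensor_b by its ends.

```bash
python3 -m inch '.03 0 -.25 0 1;.03 0 -.25 0 1;-.088 -.395 0 0 1;-.088 -.395 0 0 1;-.088 -.395 0 0 1;-.088 -.395 0 0 1;-.088 -.395 0 0 1;-.088 -.395 0 0 1' 20
python3 -m inch '-.088 -.395 0 0 1;-.088 -.395 0 0 1;0 0 0 -.021 1;0 0 0 -.0205 1;0 0 .2 0 1;0 0 .2 0 1;0 0 .2 0 1;0 0 .15 0 1'
python3 go.py .4887 .3109 -.029 10.65
python3 chk.py
python3 - <<'E'
from h import *
from fit import boxw
w=capture("wrist");q=[.488,.3148,np.radians(100.65)]
def samp(X):
    d=proj(w,boxw(q,X)).astype(np.float32);return cv2.remap(w["color"],d[:,0][None],d[:,1][None],cv2.INTER_LINEAR)[0].tolist()
print("along top z26",[(x,v) for x,v in zip(range(-34,30,4),samp([(x,0,26) for x in range(-34,30,4)]))])
print("across",[(y,v[0]) for y,v in zip(range(-36,37,3),samp([(-25,y,6) for y in range(-36,37,3)]))])
E
```

```text
time_s: 29.65
tcp_pos: [0.5055, 0.1922, 0.1495]
eef_rot: [-180.0, -0.0, -4.3]
contact_force: [1.6, -0.7, 0.7]
gripper_width: 0.0748
gripper_force: 0.0
time_s: 30.65
tcp_pos: [0.4882, 0.3101, 0.0353]
eef_rot: [180.0, 0.0, 10.6]
contact_force: [1.1, 0.4, 0.4]
gripper_width: 0.0878
gripper_force: 0.0
tool units [ 0.004 -0.005  0.429] len mm 64.3 spin -0.0001 deg 0.03 t 30.65 w 0.0878 F [1.1 0.4 0.4] grip 0.0 tcp [0.4882 0.3101 0.0353] [180.    0.   10.6]
0 [-2, 1, -1, -1, 0, 1, 1, -1, -2, -8, 1, 4, 8, 10, 1]
20 [1, -3, 1, 1, -1, 0, 1, -1, 1, 7, -1, 1, -1, 4, -3]
along top z26 [(-34, [134, 133, 130]), (-30, [150, 151, 146]), (-26, [251, 251, 249]), (-22, [253, 255, 254]), (-18, [254, 255, 255]), (-14, [255, 255, 255]), (-10, [254, 255, 255]), (-6, [254, 255, 255]), (-2, [254, 253, 251]), (2, [253, 255, 255]), (6, [253, 255, 255]), (10, [253, 255, 255]), (14, [255, 254, 253]), (18, [254, 254, 254]), (22, [255, 255, 255]), (26, [255, 255, 255])]
across [(-36, 128), (-33, 201), (-30, 255), (-27, 255), (-24, 255), (-21, 255), (-18, 255), (-15, 255), (-12, 255), (-9, 255), (-6, 255), (-3, 208), (0, 246), (3, 252), (6, 250), (9, 255), (12, 255), (15, 255), (18, 255), (21, 255), (24, 255), (27, 255), (30, 130), (33, 129), (36, 125)]
```

```bash
python3 -m inch '.01 -.003 .12 0 1;0 0 .12 0 1;0 0 .12 0 1;0 0 .067 0 1;0 0 0 0 0;0 0 0 0 0;0 0 0 0 0;0 0 0 0 0' 25
python3 -m inch '0 0 0 0 0;0 0 0 0 0;0 0 0 0 0;0 0 0 0 0;0 0 -.03 0 0;0 0 -.1 0 0;0 0 -.2 0 0;0 0 0 0 0' 25
python3 go.py .5417 .05 .05 -94.2
```

```text
time_s: 31.95
tcp_pos: [0.4902, 0.3114, -0.0269]
eef_rot: [-180.0, -0.0, 10.6]
contact_force: [0.8, -1.8, 1.0]
gripper_width: 0.0532
gripper_force: 0.3
time_s: 32.95
tcp_pos: [0.4915, 0.3127, 0.0253]
eef_rot: [-179.8, -0.2, 10.6]
contact_force: [0.7, -0.3, -0.0]
gripper_width: 0.0518
gripper_force: 25.0
tool units [ 0.005  1.783 -0.165] len mm 268.6 spin 0.2912 deg -104.85 t 32.95 w 0.0518 F [ 0.7 -0.3 -0. ] grip 25.0 tcp [0.4915 0.3127 0.0253] [-179.8   -0.2   10.6]
```

```bash
python3 -m inch '0 0 -.23 0 0;0 .397 0 0 0;0 .397 0 0 0;-.008 .397 0 0 0;0 .397 0 0 0;0 .396 0 0 0;0 0 0 .0291 0;0 0 0 .0291 0'
python3 -m inch '0 0 0 .0291 0;0 0 0 .0291 0;0 0 0 .0291 0;0 0 0 .0291 0;0 0 0 .0291 0;0 0 0 .0291 0;0 0 .2 .0292 0;0 0 .2 .0292 0'
python3 go.py .545 .02 -.0335 -94.2
```

```text
time_s: 33.95
tcp_pos: [0.5434, 0.0171, 0.0566]
eef_rot: [180.0, 0.0, -10.8]
contact_force: [0.1, 1.2, -0.7]
gripper_width: 0.0518
gripper_force: 25.0
time_s: 34.95
tcp_pos: [0.5438, 0.0185, -0.0036]
eef_rot: [-179.9, 0.0, -94.6]
contact_force: [0.3, -0.1, -0.0]
gripper_width: 0.0518
gripper_force: 25.0
tool units [-0.01  -0.007  0.199] len mm 30.0 spin -0.001 deg 0.37 t 34.95 w 0.0518 F [ 0.3 -0.1 -0. ] grip 25.0 tcp [ 0.5438  0.0185 -0.0036] [-179.9    0.   -94.6]
```

```bash
python3 -m inch '0 0 .1 0 0;0 0 .06 0 0;0 0 .02 0 0;0 0 .01 0 0;0 0 0 0 0;0 0 0 0 0;0 0 0 0 0;0 0 0 0 0'
python3 go.py .545 .02 -.0335 -94.2
```

```text
time_s: 35.95
tcp_pos: [0.5437, 0.0184, -0.0318]
eef_rot: [-180.0, 0.0, -94.2]
contact_force: [-0.4, 0.1, -0.9]
gripper_width: 0.0517
gripper_force: 25.0
tool units [-0.011 -0.008  0.011] len mm 2.7 spin -0.0 deg 0.01 t 35.95 w 0.0517 F [-0.4  0.1 -0.9] grip 25.0 tcp [ 0.5437  0.0184 -0.0318] [-180.     0.   -94.2]
```

```bash
python3 -m inch '0 0 .008 0 0;0 0 .007 0 0;0 0 .006 0 0;0 0 0 0 .85;0 0 0 0 .85;0 0 0 0 .85;0 0 0 0 .85;0 0 0 0 .85'
python3 -m inch '0 0 -.25 0 .85;0 0 -.3 0 .85;0 0 0 -.03 .85;0 0 0 -.03 .85;0 0 0 -.03 .85;0 0 0 -.03 .85;0 0 0 -.03 .85;0 0 0 -.03 .85'
python3 - <<'E'
from h import *
print(get_state()['tcp_pos'],get_state()['eef_rot'][2])
# grey sensor pixels in the top view versus the picture at the start: mask of what is new there
r=cv2.imread("pics/scene0.png").astype(int);c=capture("scene");i=c["color"].astype(int)
d=proj(c,[.548,.018,.02])[0].astype(int);print("expected px",d)
m=((i[...,2]-i[...,0]>8)&(i[...,2]>120)).astype(np.uint8);m[:d[1]-40]=0
w=m[d[1]-20:d[1]+20,d[0]-25:d[0]+25];n,l,st,ce=cv2.connectedComponentsWithStats(w);print([(s.tolist(),(e+d-[25,20]).round(1).tolist()) for s,e in zip(st,ce) if 30<s[4]<1500])
w=capture("wrist");print(proj(w,[[.5437,.0184,.02]]));cv2.imwrite("pics/w9.png",w["color"])
E
```

```text
time_s: 36.95
tcp_pos: [0.5436, 0.0184, -0.0352]
eef_rot: [180.0, -0.0, -94.2]
contact_force: [0.5, 0.3, -0.5]
gripper_width: 0.0743
gripper_force: 0.0
time_s: 37.95
tcp_pos: [0.5435, 0.0184, 0.0473]
eef_rot: [180.0, 0.0, -29.4]
contact_force: [0.5, 0.0, -1.3]
gripper_width: 0.0745
gripper_force: 0.0
[0.54354364 0.0183699  0.04733737] -29.405126480900535
expected px [297 242]
[([17, 4, 33, 28, 334], [305.0, 237.6])]
[[283.43895936 225.84472272]]
```

```bash
python3 -m inch '0 0 0 -.028 .7;0 0 0 -.028 .7;0 0 0 -.014 .7;0 0 0 0 .7;0 0 0 0 .7;0 0 0 0 .7;0 0 0 0 .7;0 0 0 0 .7'
python3 - <<'E'
from h import *
s=get_state();print(s['tcp_pos'],s['eef_rot'][2],s['gripper_width'])
for n,b in(("wrist",45),("top",30),("scene",30)):
  c=capture(n);i=c["color"].astype(int);d=proj(c,[.5477,.0181,.02])[0].astype(int)
  m=((i[...,2]-i[...,0]>4)&(i[...,2]>135)).astype(np.uint8)
  m=cv2.morphologyEx(m,cv2.MORPH_CLOSE,np.ones((5,5)))
  x0,y0=d-b;w=m[y0:y0+2*b,x0:x0+2*b];N,l,st,ce=cv2.connectedComponentsWithStats(w)
  for k in range(1,N):
    if 40<st[k][4]<4000:
      q=cv2.minAreaRect(np.argwhere(l==k)[:,::-1].astype(np.float32)+[float(x0),float(y0)] if 0 else (np.argwhere(l==k)[:,::-1]+[x0,y0]).astype(np.float32))
      B=cv2.boxPoints(q);print(n,st[k][4],"rect",np.round(q[0],1),np.round(q[1],1),"world",atz(c,q[0],.02).round(4),[atz(c,v,.02)[:2].round(4).tolist() for v in B])
  print(n,"expected",d)
E
```

```text
time_s: 39.05
tcp_pos: [0.5436, 0.0184, 0.0474]
eef_rot: [-180.0, 0.0, -4.6]
contact_force: [0.4, -0.5, -0.7]
gripper_width: 0.0613
gripper_force: 0.0
[0.54362688 0.01839202 0.04740374] -4.590953350255477 0.06127268096551147
wrist 1413 rect [281.5 222.5] [57. 31.] world [0.5473 0.0195 0.02  ] [[0.5722, 0.0298], [0.5702, 0.0054], [0.5207, 0.0085], [0.5228, 0.0346]]
wrist expected [283 221]
top 54 rect [294.  175.5] [ 5. 16.] world [0.607  0.0632 0.02  ] [[0.6127, 0.0796], [0.6121, 0.0466], [0.6014, 0.0469], [0.602, 0.0798]]
top 94 rect [335.  180.8] [20.1  4.7] world [ 0.5943 -0.021   0.02  ] [[0.591, 0.0002], [0.601, -0.0008], [0.5976, -0.0422], [0.5876, -0.0411]]
top 449 rect [315.3 204.3] [48.  20.4] world [0.5455 0.0214 0.02  ] [[0.5462, 0.0745], [0.5853, 0.0575], [0.5448, -0.0319], [0.5062, -0.0143]]
top expected [316 203]
scene 42 rect [282. 216.] [8. 4.] world [0.6049 0.0969 0.02  ] [[0.6147, 0.109], [0.6204, 0.1], [0.5953, 0.0849], [0.5896, 0.0938]]
scene 188 rect [317. 228.] [16. 18.] world [ 0.617  -0.0015  0.02  ] [[0.6293, 0.0318], [0.655, -0.0083], [0.605, -0.0337], [0.5804, 0.005]]
scene 153 rect [296.1 244.8] [ 9.  20.5] world [0.5389 0.0162 0.02  ] [[0.5123, 0.0297], [0.5742, 0.0265], [0.5661, 0.0023], [0.5052, 0.0062]]
scene expected [297 242]
```

```bash
python3 -m inch '-.026 0 .16 -.001 .7;0 0 .16 0 .6;0 0 .16 0 .5;0 0 .016 0 0;0 0 0 0 0;0 0 0 0 0;0 0 0 0 0;0 0 0 0 0' 20
python3 -m inch '0 0 0 0 0;0 0 0 0 0;0 0 -.2 0 0;0 0 -.3 0 0;0 0 -.3 0 0;0 0 0 0 0;0 0 0 0 0;0 0 0 0 0' 20
python3 go.py .5288 -.1680 .1 -4.2
```

```text
time_s: 40.2
tcp_pos: [0.5403, 0.019, -0.0261]
eef_rot: [-180.0, -0.1, -4.2]
contact_force: [-1.0, 0.6, 6.3]
gripper_width: 0.0237
gripper_force: 20.0
time_s: 41.2
tcp_pos: [0.5388, 0.0184, 0.0918]
eef_rot: [180.0, 0.1, -4.2]
contact_force: [-0.4, 0.7, -0.4]
gripper_width: 0.0239
gripper_force: 20.0
tool units [ 0.024  1.244 -0.054] len mm 186.9 spin -0.0 deg 0.01 t 41.2 w 0.0239 F [-0.4  0.7 -0.4] grip 20.0 tcp [0.5388 0.0184 0.0918] [ 1.8e+02  1.0e-01 -4.2e+00]
```

```bash
python3 -m inch '0 0 -.054 0 0;.005 .311 0 0 0;.005 .311 0 0 0;.005 .311 0 0 0;.005 .311 0 0 0;0 0 0 0 0;0 0 0 0 0;0 0 0 0 0' 5
python3 go.py .5288 -.1680 .0735 -4.2
```

```text
time_s: 42.2
tcp_pos: [0.5292, -0.1668, 0.1011]
eef_rot: [-180.0, 0.0, -4.1]
contact_force: [-0.5, -0.3, -0.5]
gripper_width: 0.0241
gripper_force: 5.0
tool units [-0.002  0.008  0.184] len mm 27.7 spin 0.0002 deg -0.06 t 42.2 w 0.0241 F [-0.5 -0.3 -0.5] grip 5.0 tcp [ 0.5292 -0.1668  0.1011] [-180.     0.    -4.1]
```

```bash
python3 -m inch '0 .008 .06 0 0;0 0 .06 0 0;0 0 .044 0 0;0 0 .02 0 0;-.007 0 .006 0 0;-.007 0 .006 0 0;-.007 0 .006 0 0;-.007 0 .006 0 0' 5
python3 -m inch '-.007 0 .007 0 0;-.007 0 .007 0 0;-.007 0 .007 0 0;-.007 0 .007 0 0;-.006 0 .006 0 0;0 0 .005 0 0;0 0 0 0 0;0 0 0 0 0' 5
python3 go.py .5198 -.1673 .064 -4.2
```

```text
time_s: 43.2
tcp_pos: [0.5249, -0.1685, 0.07]
eef_rot: [180.0, -0.0, -4.2]
contact_force: [0.3, -0.0, 4.8]
gripper_width: 0.0237
gripper_force: 5.0
time_s: 44.2
tcp_pos: [0.5192, -0.1681, 0.0639]
eef_rot: [-180.0, 0.1, -4.2]
contact_force: [-2.7, 0.6, 4.2]
gripper_width: 0.0242
gripper_force: 5.0
tool units [ 0.004 -0.006 -0.001] len mm 1.0 spin -0.0 deg 0.01 t 44.2 w 0.0242 F [-2.7  0.6  4.2] grip 5.0 tcp [ 0.5192 -0.1681  0.0639] [-1.8e+02  1.0e-01 -4.2e+00]
```

```bash
python3 -m inch '0 0 0 0 .5;0 0 0 0 .5;0 0 0 0 .5;0 0 0 0 .5;0 0 -.1 0 .5;0 0 -.3 0 .5;0 0 -.3 0 0;0 0 0 0 0' 20
python3 -m inch '.2 0 0 0 0;.2 0 0 0 0;0 0 0 0 0;0 0 0 0 0;0 0 0 0 0;0 0 0 0 0;0 0 0 0 0;0 0 0 0 0'
python3 chk.py; python3 sens.py;python3 go.py .5678 -.171 .0785 -4.2
```

```text
time_s: 45.2
tcp_pos: [0.5225, -0.1685, 0.1743]
eef_rot: [180.0, -0.5, -4.2]
contact_force: [0.1, -0.1, 0.1]
gripper_width: 0.0299
gripper_force: 0.0
time_s: 46.2
tcp_pos: [0.5795, -0.1725, 0.1692]
eef_rot: [-180.0, -0.0, -4.2]
contact_force: [0.2, 0.9, 0.8]
gripper_width: 0.0006
gripper_force: 0.0
0 [2, 3, -36, -92, -56, -12, -34, -71, -63, 49, 82, 95, 102, 107, 62]
20 [4, -5, -78, -76, -16, 6, -69, -60, 22, 89, 85, 102, 105, 66, -1]
label 5 [246, 100, 142, 178, 13351]
[[378.6, 251.3], [367.6, 269.8], [357.8, 264.7], [369.6, 246.6]]
0 [145.6  -1.5] [-5.9 -2.7] res [ 0.5 -0.7  0.3 -0.1 -0.1  0.8 -0.7  0. ]
3 [145.1  -2. ] [-5.8 -2.7] res [ 0.5 -0.7  0.3 -0.1 -0.   0.8 -0.7 -0. ]
6 [144.5  -2.5] [-5.6 -2.6] res [ 0.4 -0.7  0.3 -0.  -0.   0.8 -0.7 -0. ]
[[358.2, 263.3], [368.1, 268.6], [378.0, 251.0], [368.2, 245.9]]
tool units [-0.079 -0.004  0.604] len mm 91.3 spin 0.0 deg -0.0 t 46.5 w 0.0006 F [-0.1 -1.1  0.3] grip 0.0 tcp [ 0.5795 -0.1725  0.1691] [180.    0.   -4.2]
```

Same rest pose as before, so I nudge the tail the same way.

```bash
python3 -m inch '-.04 0 .2 0 0;-.037 0 .2 0 0;0 0 .2 0 0;0 0 0 0 0;-.03 0 0 0 0;-.02 0 0 0 0;-.015 0 0 0 0;0 0 0 0 0'
python3 -m inch '-.012 0 .005 0 0;-.012 0 .006 0 0;-.012 0 .006 0 0;-.012 0 .007 0 0;-.012 0 .007 0 0;0 0 0 0 0;0 0 0 0 0;0 0 0 0 0'
python3 chk.py
```

```text
time_s: 47.5
tcp_pos: [0.5584, -0.1709, 0.0797]
eef_rot: [-180.0, -0.1, -4.2]
contact_force: [-0.4, 0.5, 0.4]
gripper_width: 0.0008
gripper_force: 0.0
time_s: 48.5
tcp_pos: [0.5494, -0.1703, 0.0745]
eef_rot: [180.0, -0.0, -4.2]
contact_force: [-0.2, -0.1, -0.7]
gripper_width: 0.0005
gripper_force: 0.0
0 [7, 12, 9, 5, 5, 6, 9, 4, 7, 9, 12, 0, -1, 9, 24]
20 [14, 11, 9, 7, 5, 10, 7, 5, 19, 10, 0, -3, 16, 7, 2]
```

```bash
python3 -m inch '.1 0 -.25 0 0;0 0 -.3 0 0;0 -.4 0 0 0;0 -.4 0 0 0;0 -.4 0 0 0;0 -.4 0 0 0;0 0 0 0 0;0 0 0 0 0'
python3 - <<'E'
from h import *
from fit import railw
p=[.4065,-.159,-.0735]
for n in("scene","top"):
  c=capture(n);r=cv2.imread(f"pics/{n}0.png");cv2.imwrite(f"pics/{n}9.png",c["color"])
  for y in(-4,-2,0,2,4):
    q=proj(c,railw(p,[(x,y,24) for x in range(0,154,6)])).astype(np.float32)
    f=lambda i:cv2.remap(cv2.GaussianBlur(i,(0,0),.6),q[:,0][None],q[:,1][None],1)[0].astype(int)
    d=f(c["color"])-f(r);print(n,y,"blue diff",d[:,0].tolist())
E
```

```text
time_s: 49.65
tcp_pos: [0.5816, 0.0681, 0.1568]
eef_rot: [180.0, 0.0, -4.1]
contact_force: [-0.3, -0.1, -0.9]
gripper_width: 0.0003
gripper_force: 0.0
scene -4 blue diff [-5, -12, -7, -1, -10, -9, -13, -10, -10, -15, -15, 0, -15, -14, -21, -16, -19, -7, 1, 1, 2, 1, 0, 2, 1, 1]
scene -2 blue diff [-29, -38, -13, -3, -29, -33, -38, -31, -35, -48, -45, 1, -36, -37, -48, -42, -45, -12, 2, 2, 2, 1, 0, 2, 1, 1]
scene 0 blue diff [-57, -70, -18, -13, -47, -53, -63, -51, -59, -82, -67, -4, -50, -55, -66, -59, -58, -15, 2, 0, 2, 1, 1, 2, 0, 1]
scene 2 blue diff [-70, -84, -27, -26, -52, -61, -66, -54, -66, -80, -70, -23, -57, -55, -64, -60, -57, -15, 1, 1, 2, 1, 1, 2, 1, -1]
scene 4 blue diff [-56, -65, -30, -30, -42, -47, -48, -40, -48, -47, -51, -29, -40, -37, -39, -40, -34, -9, 1, 2, 2, 1, 2, 2, -1, 0]
top -4 blue diff [3, 0, -8, -4, -5, -6, -8, -9, -10, -21, -12, -7, -11, -9, -14, -14, -13, -20, -20, 3, 4, 3, 3, 5, 4, 4]
top -2 blue diff [5, -8, -21, -16, -20, -22, -30, -27, -32, -59, -44, -13, -26, -31, -34, -39, -33, -50, -54, 3, 4, 3, 3, 4, 3, 4]
top 0 blue diff [10, -15, -30, -17, -35, -37, -48, -43, -50, -88, -69, -13, -32, -49, -48, -50, -47, -69, -75, 3, 4, 3, 3, 4, 3, 4]
top 2 blue diff [14, -14, -28, -12, -38, -41, -51, -45, -52, -81, -66, -11, -32, -48, -47, -47, -44, -63, -67, 3, 3, 3, 3, 4, 4, 4]
top 4 blue diff [12, -7, -22, -9, -29, -30, -38, -32, -39, -51, -44, -13, -24, -29, -32, -32, -26, -39, -42, 2, 4, 3, 4, 4, 4, 4]
```

Through the slot, both sensors fill x = 0 to about 104 mm, with lamps at about 15 and 67 mm. So they lie nose to tail against the stop, lamps up, and the arm is clear. I hand the job in.

```bash
python3 -c "
from plant import *
print(close_job())"
```

```text
the job is handed in; nothing more can be done
None
```

Both sensors are in the rail tube, nose first and lamp up, one behind the other against the bottom stop. Each stuck on the lip and needed a light nudge on its tail, and the job was handed in at about 50 s of the 72 s limit. I planned around the bystanders, but did not re-check them in a final picture.

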